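Check a tube-end hand grinder before use: wheel play, lock-off and paddle switch

ROBOT

A 7-joint arm with a two-finger parallel gripper is mounted at the origin on the work surface. World frame = base frame: x ahead of the robot, y to its left, z up, the work surface at z = 0. Lengths are in m, angles in rad, forces in N, time in s.
With the tool pointing down it reaches from about 0.425 to 1.025 m from the base axis. Payload 3.6 kg.
Tool frame: the origin (TCP) lies midway between the tips of the shut fingers; the grasp point (between the pads) lies 19 mm behind it; z points along the fingers, y is the direction in which the jaws open and shut (so a half turn about z gives the same grasp; the last joint's range is limited). The gripper opens to 85 mm and grips with 20 to 120 N. Pads are 22 mm wide; open, the fingers measure 114 mm over their backs; the gripper's body (76 mm by 85 mm) begins 54 mm behind the grasp point. The pads swing forward as they close: fully open they stand 13 mm farther back than shut.
Start: joints at [1.03, 0.591, 0.048, 1.609, -0.033, 0.943, -0.034], TCP at [0.313, -0.654, 0.231] pointing down, gripper open.
Joint ranges: [-2.69, 2.69], [-0.47, 2.24], [-1.27, 1.36], [0.19, 2.51], [-1.53, 4.68], [0.08, 2.07], [-3.09, 3.09]. Speed limits (rad/s): [2.57, 2.57, 3.14, 3.14, 3.14, 3.14, 3.14].

INTERFACE

Orientations are given as a unit quaternion [w, x, y, z].
In Python, from plant import env, read_camera gives the robot as it stands. Calls block until the motion is done:
- env.movep(position, orientation): joint-space move of the TCP to a pose.
- env.servo_line(position, frame=None, max_speed=0.15): straight line of the TCP; frame=None keeps the orientation; max_speed is the mean speed in m/s.
- env.move_joints(angles): joint-space move.
- env.grip(opening, squeeze=None): opening from 0.0 (shut) to 1.0 (fully open); squeeze is the grip in N (None keeps the last); returns when the fingers have stopped.
- env.sleep(seconds).
- env.ik(position, orientation): joint angles nearest the present ones, or None.
- env.get_obs(): the state.
- read_camera(name): name is "scene" or "top" or "wrist"; returns a dict with "pixels" (400x640x3 uint8, red, green, blue), "intrinsics" (3x3 intrinsics, pixels), "camera_from_world" (4x4, takes a point from world to camera coordinates). Camera axes: x right, y down, z forward; pixel columns grow to the right and rows downward; lengths in m; the calibration is good to about 2 mm. A picture is of the moment at which its call begins. There is no depth.
A pose or a line that the arm cannot do raises env.IKError and nothing moves.
- env.finish_job(): hands the job in, once; it reports no verdict.
The state is a dict: "clock": time; "joint_positions": joint angles; "qvel": joint speeds; "joint_efforts": joint torques, N m; "position": TCP position; "tool_rot": TCP orientation; "wrist_force": force on the tool from outside, world axes, zero at the start; "wrist_torque": the same for the moment, N m; "grip_width": opening from 0.0 (shut) to 1.0 (fully open).
Only numpy, scipy, OpenCV 4.12 (cv2) and the standard library are available. Lean on these libraries where they do the work, as an engineer would, in place of code of your own. Each camera call takes 0.05 s, during which the arm holds its last target. There are 200 camera calls.

TASK

Check the bench-mounted hand grinder used for dressing glass tube ends. With it still locked off, take the rim of the wheel and rock it to feel for bearing play, first forward (away from the handle) until it stops and then back until it stops; let go, flip the red lock-off lever fully forward, squeeze the yellow paddle fully home against the body for about two seconds without shoving the grinder along its crosswise slide, release it, and flip the lever fully back to locked. Never touch the wheel while the lever is off its locked side, and leave the glassware and the burette stand alone.

Things in the scene. Friction and masses are not known exactly. Their poses are not given: they have to be found in the camera images.
- tool_axis (a point): Hand grinder, 265 mm long, lying level. The point is on the centre line of its blue body (38 x 38 mm, x from -115 to 50 mm), 95 mm above the bench. Its axes are the grinder's, used in all entries: x forward to the wheel, y sideways to the paddle, z up. Black battery block at x -155 to -110 mm (50 mm wide, top at z = 30 mm), spindle nose (37 down to 16 mm thick) at x 50 to 94 mm.
- stand: Grey stand under the grinder: base 250 x 125 x 12 mm, origin on the bench below the middle of the slide, base from x = -145 to 105 mm; axes as the grinder's. The grinder's body rests on two posts (20 mm long, 30 mm wide, at x = -100 and 45 mm) on an aluminium carriage whose top is 34 mm above the bench.
- tool (a joint): Crosswise slide of the whole grinder on its stand, m, positive toward the paddle's side (+y), 0 in the middle, stops at +-0.022. Friction only 2.5 N: a one-sided push on the paddle shifts the grinder before the paddle gives; keep it within 16 mm of the middle.
- paddle_grip (a point): Middle of the place to squeeze, on the outer face of the yellow paddle. The paddle is a plate 120 mm long (x), 28 high, 8 thick, parallel to the body's +y side; it runs from x = -80 to 40 mm of the grinder and this point is at x = -55 mm, at the height of the body's centre line. Unpressed, the outer face is 38 mm from the centre line; paddle and body together 57 mm wide (47 pressed).
- paddle (a joint): Travel of the paddle straight in towards the body, m: 0 out, 0.010 fully home; spring back, 6 N at the start and 9 N at home. Below a lever value of about 0.8 the lock stops it half-way or sooner (at most about 5 mm of travel).
- lever_pivot (a point): Pivot of the red lock-off lever on top of the grinder's body, at x = 10, y = 0, z = 21 mm of the grinder (2 mm above the body's top). The lever turns about the y axis.
- lever_tip (a point): Free end of the red lever, a flat bar 50 mm long from the pivot, 18 mm wide (y) and 7 mm thick. Locked, it leans 0.6 rad to the rear of upright; unlocked, 0.6 rad forward (tip toward the wheel).
- lever (a joint): Angle of the lever, rad: 0 fully back (locked), 1.2 fully forward (unlocked); it stays where it is put (friction 0.06 N m, about 1.5 N at the tip). Under 0.2 counts as locked, over 1.0 as fully forward.
- wheel (a joint): Rock of the wheel in its bearing about the grinder's y axis through the wheel's centre, rad: positive when the rim's top leans forward (away from the body), stops at +-0.16; friction 0.05 N m, about 1 N at the rim.
- stone_top (a point): Top of the wheel's rim. The wheel is a terracotta-red disc 100 mm in diameter with a rounded rim 14 mm thick (web inside it 6 mm), square to the grinder's x axis, centred at x = 100 mm on its centre line (this point is 50 mm above the centre). Axes turn with the wheel.
- stone: The terracotta-red wheel itself; origin at its centre.
- amber_bottle: Bystander: amber bottle, 62 mm diameter, 145 mm high, origin under its foot.
- white_bottle: Bystander: white bottle with red cap, 60 mm diameter, 130 mm high, origin under its foot.
- flask: Bystander: conical glass flask, 76 mm diameter at the foot, 118 mm high, origin under its foot.
- beaker: Bystander: white beaker, 68 mm diameter, 85 mm high, origin under its foot.
- burette_stand: Fixed obstacle: white base 90 x 130 x 15 mm (x, y, z) with an upright rod 12 mm thick and 380 mm high at its centre, and two blue clamps at heights 200 and 320 mm that reach 57 mm along its +y, holding a glass tube. Origin under the base's centre.

How it is judged:
On the way, in this order (a step that is already met when the one before it is completed fails the run):
1. the wheel's top is rocked forward, with the lever locked (value of joint wheel above 0.09 rad and value of joint lever below 0.2 rad and value of joint paddle below 0.002 m), for 0.1 s.
2. the wheel's top is rocked back, with the lever locked (value of joint wheel below -0.09 rad and value of joint lever below 0.2 rad and value of joint paddle below 0.002 m), for 0.1 s.
3. the lever is flipped fully forward, the paddle still out (value of joint lever above 1 rad and value of joint paddle below 0.002 m), for 0.1 s.
4. the paddle is squeezed home and held for a second (value of joint paddle above 0.008 m and value of joint lever above 0.8 rad), for 1 s.
5. the paddle is released (value of joint paddle below 0.002 m), for 0.1 s.
At the end, for the whole second after the job is handed in: The lever is back within 0.2 rad of fully locked, the paddle is out (under 2 mm of travel), the grinder is within 16 mm of the middle of its slide, and every bystander stands upright within 20 mm of where it was (value of joint lever below 0.2 rad and value of joint paddle below 0.002 m and value of joint tool between -0.016 and 0.016 m and distance of each of amber_bottle, white_bottle, flask, beaker from where it was at the start of the episode below 0.02 m and angle between each of amber_bottle, white_bottle, flask, beaker's own z axis and vertical below 0.2 rad); the robot touches nothing.
It fails at once if the wheel is touched while the lever is off its locked side (value of joint lever above 0.5 rad and contact force between any of the fingers, the arm and stone above 0.5 N).
It fails at once if the grinder is shoved along its slide (not (value of joint tool between -0.016 and 0.016 m)).
It fails at once if a bystander is shifted or tipped (not (distance of each of amber_bottle, white_bottle, flask, beaker from where it was at the start of the episode below 0.02 m and angle between each of amber_bottle, white_bottle, flask, beaker's own z axis and vertical below 0.2 rad)).
It fails at once if the burette stand is bumped (contact force between any of the arm, the fingers and burette_stand above 1 N).
It also fails if it takes over 64 s, if anything falls off the work surface, if the arm or the gripper's body presses on something with over 40 N, if the wrist force passes 120 N, or if a joint passes its speed limit or range.

## Working session

There is one attempt and no reset: what is moved stays moved. The work goes in short steps, each a Python script; the robot and the scene stay as the last script left them, time stands still between calls to the robot, and variables do not carry over. Pictures are saved under pics/ and viewed, about 8 in all and at most 12, crops included, and the job is handed in when it is done.

```bash
ls; mkdir -p pics
python3 - <<'E'
from plant import env, read_camera
import cv2, numpy as np
for n in ("scene","top"):
    d=read_camera(n); cv2.imwrite(f"pics/{n}0.png",d["pixels"][:,:,::-1]); np.savez(f"pics/{n}0.npz",**d)
    print(n,d["intrinsics"].tolist(),np.round(d["camera_from_world"],4).tolist())
print(env.get_obs())
E
```

```text
pics
scene [[361.44528997550617, 0.0, 323.6818887388914], [0.0, 361.44528997550617, 195.3908648949782], [0.0, 0.0, 1.0]] [[-0.5263, 0.8503, -0.0049, 0.2426], [0.4854, 0.2957, -0.8228, -0.1859], [-0.6982, -0.4354, -0.5684, 1.1524], [0.0, 0.0, 0.0, 1.0]]
top [[426.61076396104545, 0.0, 316.59009582941894], [0.0, 426.61076396104545, 198.57419282837034], [0.0, 0.0, 1.0]] [[-0.021, -0.9996, -0.0182, 0.0901], [-0.9945, 0.0227, -0.1027, 0.5445], [0.1031, 0.0159, -0.9945, 0.9565], [0.0, 0.0, 0.0, 1.0]]
{'clock': 0.1, 'joint_positions': array([ 1.03050425,  0.59204741,  0.04829834,  1.60971741, -0.03330829,
        0.94273501, -0.03369607]), 'qvel': array([-0.00115768, -0.0030279 , -0.00165249, -0.00321383,  0.00077477,
       -0.0008113 , -0.0018324 ]), 'joint_efforts': array([ 4.45245038e-03, -5.49997902e+01,  1.55325171e+00, -1.98823607e+01,
        9.74634517e-03,  3.84029772e-03,  7.73895039e-06]), 'position': array([ 0.31293411, -0.65313109,  0.23023191]), 'tool_rot': array([-1.01175366e-03,  9.75140899e-01,  2.21583216e-01, -2.85243823e-04]), 'wrist_force': array([ 0.58777644, -0.50581423,  0.15070434]), 'wrist_torque': array([-0.00863285, -0.0097631 ,  0.02484672]), 'grip_width': 0.9986910675808279}
```

View pics/scene0.png

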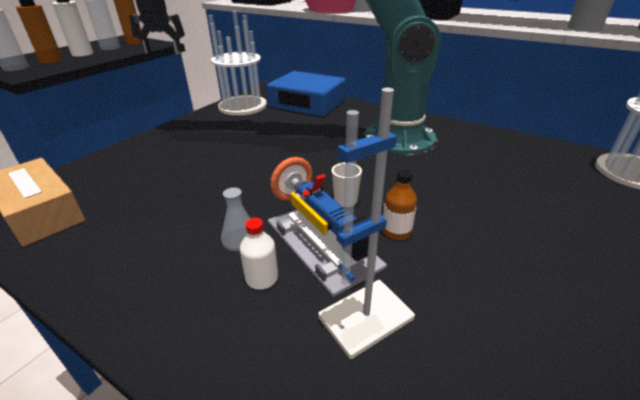

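View pics/top0.png

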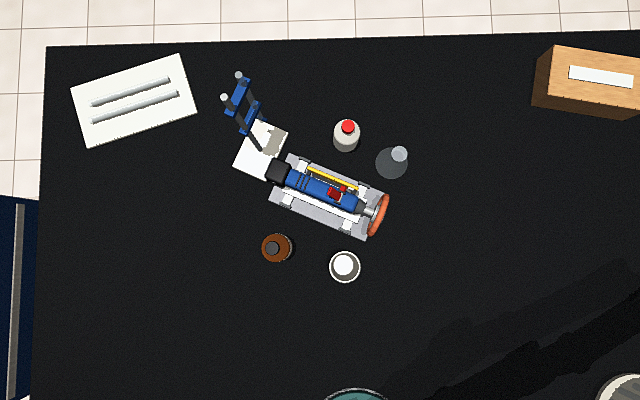

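The scene picture shows the grinder at about (310,200), with its wheel at (292,180). In the top picture the battery is at (279,171) and the wheel at (379,215). The bottles are near (346,135) and (277,247), the flask at (392,160), the beaker at (345,266), and the burette stand at (260,150). I'll zoom in for exact pixels.

Run:
```python
import cv2
a=cv2.imread("pics/top0.png")[60:290,215:425]; b=cv2.imread("pics/scene0.png")[130:350,210:430]
def up(im,x0,y0,s,n):
    im=cv2.resize(im,None,fx=s,fy=s,interpolation=cv2.INTER_CUBIC)
    for k in range(0,240,20):
        cv2.putText(im,str(x0+k),(int(k*s),8),0,.3,(255,255,255)); cv2.putText(im,str(y0+k),(0,int(k*s)+4),0,.3,(255,255,255))
        cv2.line(im,(int(k*s),10),(int(k*s),im.shape[0]),(90,90,90),1) ; cv2.line(im,(20,int(k*s)),(im.shape[1],int(k*s)),(90,90,90),1)
    cv2.imwrite(n,im)
up(a[60:185,40:190],255,120,5,"pics/topc.png"); up(b[0:160,40:200],250,130,3.75,"pics/scenec.png")
```

```text
(no output)
```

View pics/topc.png

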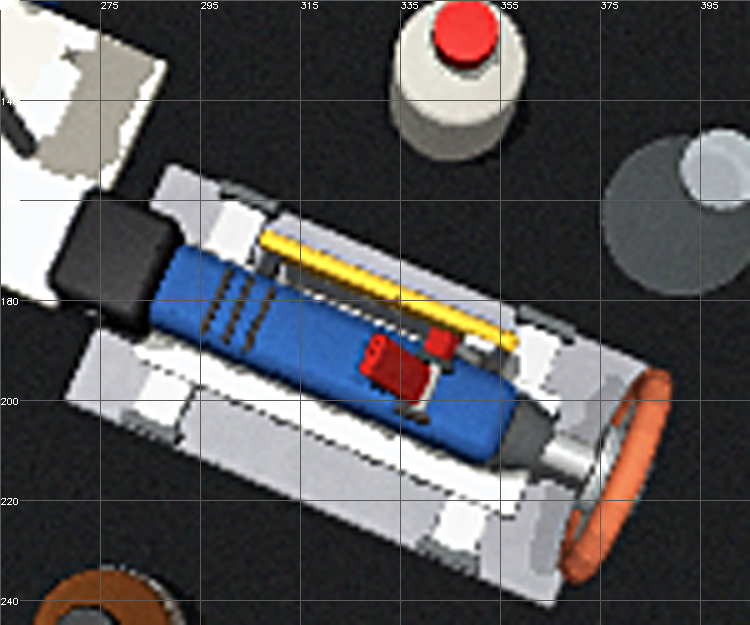

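View pics/scenec.png

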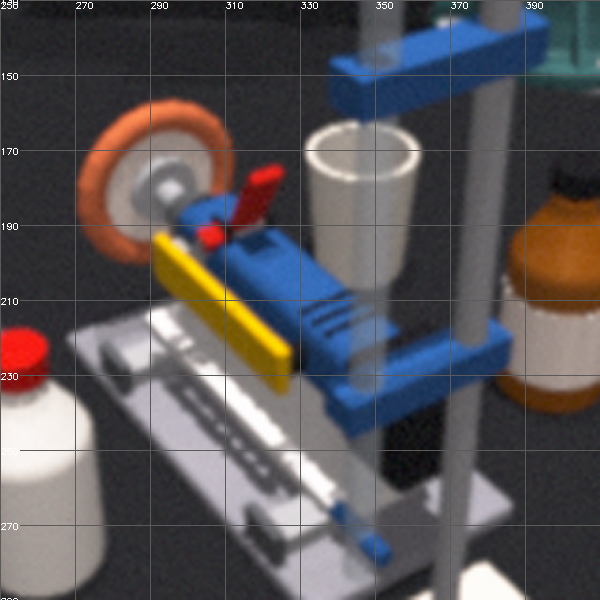

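Top view: stand corners are at (289,153), (268,200), (366,241) and (387,193), and the paddle's top edge runs from (307,166) to (358,187). In the scene view the corners of the paddle's face are (292.7,191.9), (290.8,199), (327.3,223.3) and (326.8,234.5). I'll fit the pose from these.

```bash
cat > h.py <<'E'
import numpy as np
def proj(n,P):
    d=np.load(f"pics/{n}0.npz"); P=np.atleast_2d(P); c=(d["camera_from_world"]@np.c_[P,np.ones(len(P))].T)[:3]
    u=d["intrinsics"]@c; return (u[:2]/u[2]).T
def back(n,uv,z):
    d=np.load(f"pics/{n}0.npz"); T=np.linalg.inv(d["camera_from_world"]); r=T[:3,:3]@np.linalg.solve(d["intrinsics"],[*uv,1]); o=T[:3,3]
    return (o+r*(z-o[2])/r[2])
E
python3 - <<'E'
from h import *
from scipy.optimize import least_squares
B=[("top",(-.145,.0625,.012),(289,153.2)),("top",(-.145,-.0625,.012),(268,200.4)),("top",(.105,-.0625,.012),(365.6,241.4)),("top",(.105,.0625,.012),(387,193))]
T=[("top",(-.08,.038,.109),(307.4,166.4)),("top",(.04,.038,.109),(358.4,187.0)),("scene",(.04,.038,.109),(292.7,191.9)),("scene",(.04,.038,.081),(290.8,199)),("scene",(-.08,.038,.109),(327.3,223.3)),("scene",(-.08,.038,.081),(326.8,234.5))]
def W(p,P,q=0):
    c,s=np.cos(p[2]),np.sin(p[2]); x,y,z=P; y=y+q; return [p[0]+c*x-s*y,p[1]+s*x+c*y,z]
def f(p): return np.concatenate([proj(n,W(p,P,q))[0]-uv for L,q in((B,0),(T,p[3])) for n,P,uv in L])
p0=[*back("top",(320,190),.05)[:2],-2.0,0]
for y in (-2,-1,1,2): 
    r=least_squares(f,[p0[0],p0[1],y,0],loss="soft_l1"); print(r.x,r.cost)
    if y==-2: print(np.round(f(r.x),1))
for nm,uv,z in [("flask",(391,163),0),("white(foot)",(345,140),0),("white cap",(348,126.5),.13),("beaker rim",(344,265),.085),("amber cap",(271,248),.145),("b1",(288,133),.015),("b2",(277,158),.015),("b3",(233,165),.015)]: print(nm,np.round(back("top",uv,z),3))
for u,v in [(240,75),(224,97),(260,150)]: print(back("top",(u,v),.2),back("top",(u,v),.38))
print(back("top",(346,127),.13))
for n in("top","scene"): 
    T=np.linalg.inv(np.load(f"pics/{n}0.npz")["camera_from_world"]); print(n,T[:3,3])
E
```

```text
[ 0.54430379  0.03626774 -1.98868049 -0.00544301] 7.6296126784108775
[-0.7 -0.9 -0.5  0.2  0.5  0.5 -0.8 -0.5 -0.5  0.5  0.6  1.4 -1.2 -1.
  1.4  3.5 -1.  -0.6 -0.4  0.5]
[ 0.54430379  0.03626774 -1.98868052 -0.00544301] 7.629612678418168
[ 0.54430379  0.03626774 -1.9886805  -0.00544301] 7.629612678412476
[ 0.54430379  0.03626774  4.29450482 -0.00544301] 7.629612678411037
flask [ 0.631 -0.101  0.   ]
white(foot) [0.69  0.007 0.   ]
white cap [0.687 0.007 0.13 ]
beaker rim [0.396 0.022 0.085]
amber cap [0.436 0.17  0.145]
b1 [0.706 0.143 0.015]
b2 [0.647 0.17  0.015]
b3 [0.632 0.275 0.015]
[0.7770228  0.22132365 0.2       ] [0.703102   0.18597681 0.38      ]
[0.73315954 0.25293384 0.2       ] [0.66899963 0.21055279 0.38      ]
[0.62557032 0.1828934  0.2       ] [0.58535221 0.15609844 0.38      ]
[0.6859434  0.01148161 0.13      ]
top [0.44483905 0.06248274 1.00888024]
scene [1.02246885 0.35044962 0.50322439]
```

```bash
cat >> h.py <<'E'
from scipy.spatial.transform import Rotation as R
from plant import env, read_camera
import cv2
YAW=-1.9887; O=np.array([.5443,.0363]); ex=np.array([np.cos(YAW),np.sin(YAW),0]); ey=np.array([-ex[1],ex[0],0])
def G(x,y,z): return [*(O+ex[:2]*x+ey[:2]*y),z]
def Q(jaw):   # tool down, tool y (jaw axis) at world angle jaw
    q=(R.from_euler("z",jaw+np.pi/2)*R.from_euler("x",np.pi)).as_quat(); return [q[3],*q[:3]]
QX=Q(YAW); QY=Q(YAW+np.pi/2)
def st(msg=""):
    o=env.get_obs(); d=o["position"]-[*O,0]; f=o["wrist_force"]
    print(msg,"t%.2f"%o["clock"],"g",np.round([d@ex,d@ey,d[2]],4),"F",np.round([f@ex,f@ey,f[2]],1),"w%.3f"%o["grip_width"]); return o
def snap(n,cam):
    d=read_camera(cam); cv2.imwrite(f"pics/{n}.png",d["pixels"][:,:,::-1]); np.savez(f"pics/{n}0.npz",**d)
E
python3 - <<'E'
from h import *
print(env.ik(G(.1,0,.26),QX))
print(env.ik(G(-.05,.0045,.2),QY))
env.movep(G(.1,0,.26),QX); st()
snap("w1","wrist")
for P in [(.1,0,.145),(.04,.038,.109),(-.08,.038,.109),(.1,.05,.095),(.1,-.05,.095)]: print(P,proj("w1",G(*P)))
E
```

```text
[-0.05576245  0.28099111  0.09306926  2.06811128 -0.03614598  0.79397038
 -1.9296788 ]
[-0.01113737  0.45435475 -0.27986319  1.97175276  0.18094668  0.73913155
 -0.81615985]
 t2.35 g [0.1007 0.0005 0.2601] F [ 0.7 -0.   0.1] w1.002
(0.1, 0, 0.145) [[321.58109591 192.76197367]]
(0.04, 0.038, 0.109) [[250.32169508 137.08717076]]
(-0.08, 0.038, 0.109) [[107.59384071 137.14044684]]
(0.1, 0.05, 0.095) [[321.73168836 120.92500434]]
(0.1, -0.05, 0.095) [[321.90630192 227.59735111]]
```

View pics/w1.png

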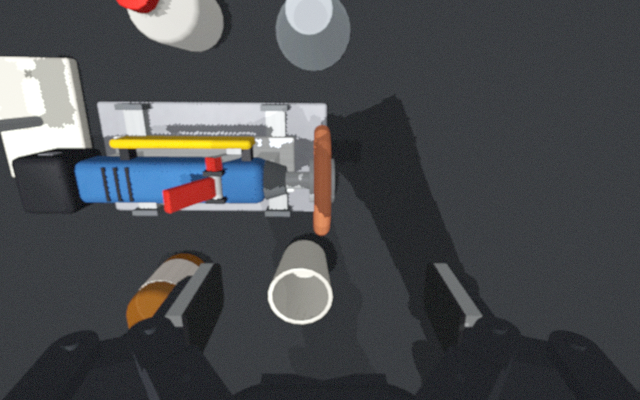

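The wrist view shows the wheel rim at column 322 (predicted 321.6), rows 126–235. The paddle runs from (111,139) to (253,140), within about 2–3 mm of the prediction. The lever leans back (locked), so I'll rock the wheel now.

Run:
```python
from h import *
for P in [(-.145,.0625,.012),(.105,.0625,.012),(.105,-.0625,.012)]: print(P,np.round(proj("w1",G(*P))[0],1))
env.grip(.5,20); st("half")
env.servo_line(G(.1,-.004,.121),max_speed=.12); st("down")
env.grip(0.0,20); st("gripped")
def rock(sgn):
    for k in range(1,12):
        x=.1+sgn*.001*(k+1); env.servo_line(G(x,-.004,.121),max_speed=.02); o=st(k)
        if abs(o["wrist_force"]@ex)>12: break
    env.sleep(.25)
rock(1)
snap("fwd","wrist")
```

```text
(-0.145, 0.0625, 0.012) [ 96. 102.]
(0.105, 0.0625, 0.012) [326.6 101.9]
(0.105, -0.0625, 0.012) [326.4 210.5]
half t2.89 g [0.1  0.   0.26] F [-0.3 -0.2 -0.2] w0.497
down t4.20 g [ 0.0998 -0.0034  0.1216] F [0.  0.2 0.2] w0.500
gripped t4.57 g [ 0.0998 -0.0036  0.1216] F [-0.8 -0.7  5.1] w0.156
1 t4.82 g [ 0.1008 -0.0036  0.1215] F [-1.5 -1.5  5.7] w0.153
2 t5.07 g [ 0.101  -0.0036  0.1215] F [-4.5 -1.8  5.5] w0.154
3 t5.32 g [ 0.1014 -0.0036  0.1215] F [-5.4 -2.1  4.7] w0.156
4 t5.57 g [ 0.102  -0.0036  0.1216] F [-5.8 -1.1  5.2] w0.154
5 t5.82 g [ 0.1029 -0.0036  0.1216] F [-5.8 -2.7  5.1] w0.157
6 t6.07 g [ 0.104  -0.0036  0.1215] F [-6.6 -2.2  5. ] w0.153
7 t6.32 g [ 0.105  -0.0035  0.1215] F [-6.3 -1.6  5.1] w0.155
8 t6.57 g [ 0.1054 -0.0035  0.1215] F [-6.8 -1.8  3.8] w0.158
9 t6.82 g [ 0.1055 -0.0036  0.1215] F [-9.4 -2.5  3.5] w0.155
10 t7.07 g [ 0.1055 -0.0035  0.1216] F [-11.   -1.5   4.2] w0.152
11 t7.32 g [ 0.1055 -0.0034  0.1216] F [-13.2  -2.4   3. ] w0.156
```

Run:
```python
from h import *
env.servo_line(G(.1,-.004,.121),max_speed=.04); st("mid")
for k in range(1,10):
    env.servo_line(G(.1-.0015*k,-.004,.121),max_speed=.03); o=st(k)
    if abs(o["wrist_force"]@ex)>13: break
env.sleep(.25); st("back"); snap("back","wrist")
a=cv2.imread("pics/fwd.png")[150:400,170:490]; b=cv2.imread("pics/back.png")[150:400,170:490]
cv2.imwrite("pics/rock.png",cv2.resize(np.vstack([a,b]),None,fx=1.2,fy=1.2))
```

```text
mid t8.07 g [ 0.1013 -0.0035  0.1216] F [ 1.8 -0.7  8.1] w0.151
1 t8.32 g [ 0.1009 -0.0035  0.1217] F [ 3.8 -0.6  8.7] w0.156
2 t8.57 g [ 0.1    -0.0035  0.1216] F [ 3.9 -0.5  9.4] w0.157
3 t8.82 g [ 0.0987 -0.0035  0.1214] F [4.6 0.3 7.8] w0.151
4 t9.07 g [ 0.0976 -0.0035  0.1213] F [4.9 0.1 6.7] w0.153
5 t9.32 g [ 0.0962 -0.0035  0.1212] F [5.7 1.1 5.6] w0.153
6 t9.57 g [ 0.0947 -0.0035  0.1211] F [5.6 0.9 4.8] w0.155
7 t9.82 g [ 0.0933 -0.0035  0.121 ] F [6.1 0.1 4.3] w0.153
8 t10.07 g [ 0.0919 -0.0035  0.1211] F [6.6 1.8 5.5] w0.157
9 t10.32 g [ 0.0919 -0.0035  0.121 ] F [7.8 1.3 5.9] w0.154
back t10.57 g [ 0.0919 -0.0035  0.121 ] F [9.4 1.9 6.6] w0.153
```

View pics/rock.png

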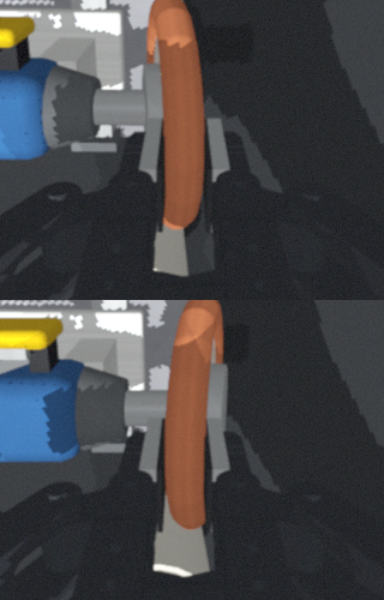

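Both stops were reached: the upper half shows the rim leaning forward and the lower half leaning back, with 13.6 mm of travel at a 43 mm radius (≈0.32 rad). Next I'll let go and flip the lever.

Run:
```python
from h import *
env.grip(.5); env.servo_line(G(.094,-.004,.24),max_speed=.2); st("up")
env.movep(G(-.05,-.004,.22),QY); env.grip(0); st("over")
env.servo_line(G(-.05,-.004,.144),max_speed=.15); st("down")
env.servo_line(G(0,-.004,.144),max_speed=.08); st()
for k in range(1,13):
    env.servo_line(G(.002*k,-.004,.144),max_speed=.04); o=st(k)
    if -(o["wrist_force"]@ex)>9: break
env.sleep(.2); st("pushed")
env.servo_line(G(-.01,-.004,.144),max_speed=.1); env.servo_line(G(-.055,.0045,.2),max_speed=.2); env.grip(1.0)
st(); snap("lev","wrist"); snap("levs","scene")
```

```text
up t11.76 g [ 0.0941 -0.0048  0.2393] F [ 0.8 -0.3 -0.7] w0.501
over t13.28 g [-0.0499 -0.0039  0.2201] F [-0.2  1.1  0.1] w-0.004
down t13.94 g [-0.0504 -0.0037  0.1443] F [-0.5  0.2  0.3] w0.001
 t14.72 g [ 0.001  -0.0044  0.1437] F [ 0.3 -0.7  0. ] w0.003
1 t14.97 g [ 0.0021 -0.0043  0.1437] F [-1.2  0.2  0.2] w0.003
2 t15.22 g [ 0.0036 -0.0041  0.1439] F [-2.  -0.9  0.2] w0.003
3 t15.47 g [ 0.0058 -0.004   0.1441] F [-2.6  0.1 -1.3] w-0.003
4 t15.72 g [ 0.0082 -0.0039  0.1441] F [-1.9 -0.3 -0.5] w0.000
5 t15.97 g [ 0.0104 -0.0039  0.144 ] F [-1.5 -0.2 -0.5] w0.001
6 t16.22 g [ 0.0124 -0.0039  0.144 ] F [-1.4 -0.3  0.4] w0.001
7 t16.47 g [ 0.0143 -0.004   0.144 ] F [-1.2 -0.2 -0.4] w-0.001
8 t16.72 g [ 0.015  -0.0039  0.1442] F [-4.1 -0.6 -0.4] w-0.001
9 t16.97 g [ 0.0154 -0.0038  0.1444] F [-7.1 -0.7  0.1] w-0.003
10 t17.22 g [ 0.0157 -0.0037  0.1447] F [-8.9 -0.4 -1. ] w0.000
11 t17.47 g [ 0.016  -0.0035  0.1449] F [-11.9  -1.6  -0. ] w0.003
pushed t17.67 g [ 0.016  -0.0035  0.1449] F [-11.4  -1.7  -1.4] w0.002
 t19.43 g [-0.0551  0.0045  0.2   ] F [-0.8  0.3 -0.2] w1.000
```

View pics/lev.png

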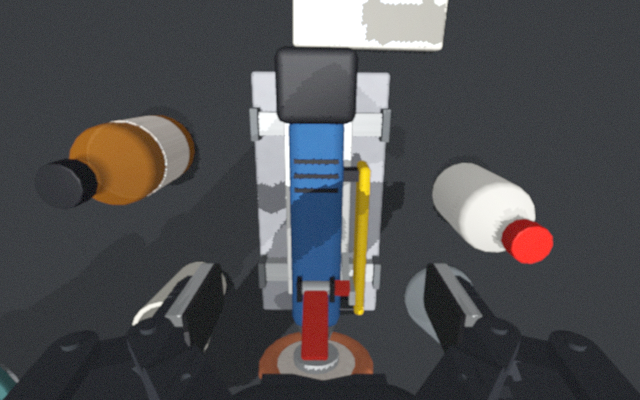

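The lever is fully forward: its tip points at the wheel at (316,350), and the stop was felt at 11 N. Before squeezing I'll check the slide position with the calibration.

Run:
```python
from h import *
for P in [(-.145,.0625,.012),(-.145,-.0625,.012),(-.09,.019,.114),(-.09,-.019,.114),(-.06,.038,.109),(-.06,.030,.109),(-.14,.025,.125),(-.14,-.025,.125)]: print(P,np.round(proj("lev",G(*P))[0],1))
im=cv2.imread("pics/lev.png").astype(int)
b,g,r=im[...,0],im[...,1],im[...,2]
for v in (140,205,240): 
    print(v,"blue",np.where((b[v]>r[v]+50))[0][[0,-1]] ,"yel",np.where((r[v,300:]>b[v,300:]+90))[0][[0,-1]]+300 if ((r[v,300:]>b[v,300:]+90)).any() else None)
print(proj("lev",[G(x,.034,.109) for x in (-.07,-.03,0)]),proj("lev",[G(x,.0,.114) for x in (-.09,-.04,-.02)]))
```

```text
(-0.145, 0.0625, 0.012) [388.6  72.5]
(-0.145, -0.0625, 0.012) [249.   72.4]
(-0.09, 0.019, 0.114) [345.8 154.6]
(-0.09, -0.019, 0.114) [288.7 154.5]
(-0.06, 0.038, 0.109) [371.4 195.4]
(-0.06, 0.03, 0.109) [360.1 195.4]
(-0.14, 0.025, 0.125) [358.9  74.3]
(-0.14, -0.025, 0.125) [274.4  74.2]
140 blue [290 342] yel None
205 blue [291 340] yel [356 367]
240 blue [292 340] yel [355 552]
[[366.32739584 181.68037703]
 [364.19701998 234.50574219]
 [362.72916306 270.90311204]] [[317.29044675 154.53811778]
 [317.58766026 224.35017046]
 [317.69646196 249.90644577]]
```

The slide is about −1.5 mm off the middle. I'll squeeze centred, so the grinder ends near the middle.

Run:
```python
from h import *
env.servo_line(G(-.055,.004,.077),max_speed=.12); st("down")
env.grip(0.0,25); st("squeezed"); env.sleep(1.0); st(); env.sleep(1.2); st("held")
snap("sq","wrist")
env.grip(1.0); env.sleep(.3); st("released")
env.servo_line(G(-.055,.004,.2),max_speed=.15); st("up"); snap("rel","wrist")
c=lambda n:cv2.imread(f"pics/{n}.png")[100:400,180:480]
cv2.imwrite("pics/sqrel.png",np.hstack([c("sq"),c("rel")]))
```

```text
down t20.70 g [-0.0554  0.0045  0.0776] F [-0.2  0.4  0.2] w1.001
squeezed t21.14 g [-0.0557  0.0047  0.0788] F [ 1.4 -0.6  9.6] w0.542
 t22.14 g [-0.0557  0.0047  0.0788] F [ 0.7 -1.9  9.3] w0.541
held t23.34 g [-0.0557  0.0047  0.0788] F [ 0.6 -1.4  9. ] w0.545
released t24.17 g [-0.055  0.004  0.077] F [-0.   0.  -0.2] w1.000
up t25.13 g [-0.0544  0.0034  0.1992] F [-0.6  0.3  0.5] w1.001
```

View pics/sqrel.png

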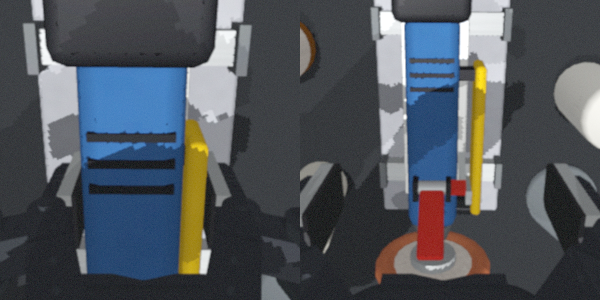

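Left half: the paddle is flush against the body, with a 46 mm grip width. Right half: the paddle has sprung out and the lever is still forward at (430,225). Next the lever goes back, pushed from its front with the tips above the wheel's top.

Run:
```python
from h import *
env.grip(0); env.servo_line(G(.062,-.001,.2),max_speed=.2); st("over")
env.servo_line(G(.062,-.001,.150),max_speed=.1); st("down")
env.servo_line(G(.012,-.001,.150),max_speed=.07); st()
for k in range(1,14):
    env.servo_line(G(.012-.002*k,-.001,.150),max_speed=.04); o=st(k)
    if o["wrist_force"]@ex>10: break
env.sleep(.2); st("pushed")
env.servo_line(G(.02,-.001,.150),max_speed=.1); env.servo_line(G(.02,-.001,.26),max_speed=.15); st("up")
env.servo_line(G(.0,-.06,.30),max_speed=.2); st(); snap("end","wrist"); snap("ends","scene")
cv2.imwrite("pics/fin.png",np.vstack([cv2.imread("pics/end.png")[:300],cv2.imread("pics/ends.png")[80:380]]))
```

```text
over t26.68 g [ 0.0608 -0.0006  0.2004] F [-0.7  0.4 -0. ] w-0.000
down t27.33 g [ 0.0612 -0.0008  0.1501] F [-0.3 -0.2  0.5] w0.004
 t28.20 g [ 0.0114 -0.0012  0.1499] F [ 0.4  0.1 -0.4] w0.001
1 t28.45 g [ 0.0099 -0.001   0.15  ] F [-0.9  0.2  0.6] w0.001
2 t28.70 g [ 0.0084 -0.0011  0.1499] F [0.7 0.7 0.2] w-0.002
3 t28.95 g [ 0.0062 -0.0011  0.1499] F [ 1.1 -0.5 -0.4] w-0.001
4 t29.20 g [ 0.0037 -0.0011  0.15  ] F [ 1.3 -0.2 -0.5] w0.003
5 t29.45 g [ 0.0016 -0.001   0.1501] F [1.1 0.1 0. ] w0.002
6 t29.70 g [-0.0004 -0.001   0.15  ] F [ 1.   0.1 -0.1] w-0.000
7 t29.95 g [-0.0016 -0.001   0.15  ] F [ 2.8 -0.6  0.3] w0.003
8 t30.20 g [-0.0019 -0.0011  0.1498] F [6.2 0.6 1. ] w0.003
9 t30.45 g [-0.002  -0.0011  0.1497] F [8.8 0.6 2.6] w0.001
10 t30.70 g [-0.0022 -0.0011  0.1497] F [10.5  0.1  4.8] w-0.004
pushed t30.90 g [-0.0022 -0.0011  0.1497] F [10.8  0.5  5.2] w-0.000
up t32.22 g [ 0.0201 -0.0016  0.2593] F [ 0.2 -0.3 -0.3] w-0.002
 t32.73 g [ 0.0004 -0.0597  0.2996] F [ 1.7  0.3 -0.2] w0.002
```

View pics/fin.png

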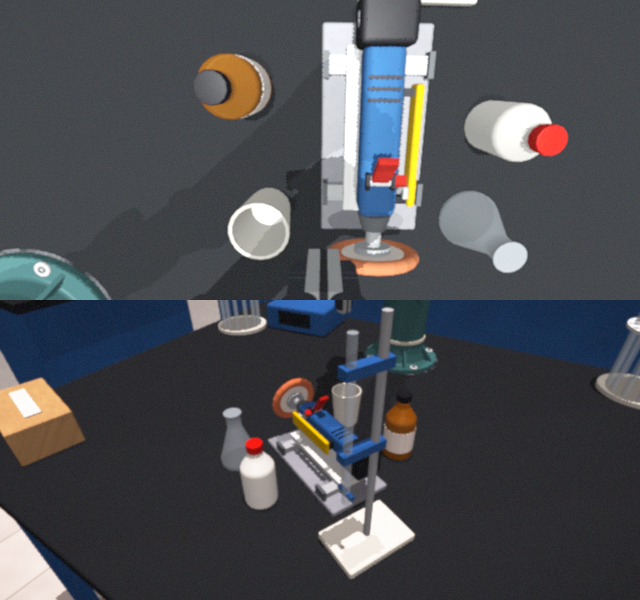

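The lever leans back again (scene (317,405) in the crop, as at the start), the paddle is out, all bystanders are upright in place, and the arm is clear. Handing in.

```bash
python3 -c "
from h import *
env.sleep(.3); st(); env.finish_job()"
```

```text
t33.13 g [ 0.0004 -0.0596  0.2996] F [-0.3  0.8  0.1] w-0.003
the job is handed in; nothing more can be done
```

I did every step in the required order and handed the job in at about 33 s of the 64 s allowed; it reports no verdict.

- **Wheel:** I gripped the rim and rocked it forward, then back, with the lever locked. It stopped both ways with 13.6 mm of rim travel, about 0.32 rad, which is its full range. I then let go.
- **Lever forward:** I pushed it to its stop, where the force rose to about 11 N. The picture showed it fully forward.
- **Paddle:** I squeezed it home for about 2.2 s; the grip width was about 46 mm against 47 mm expected when pressed. After release the picture showed it sprung out.
- **Lever back:** I pushed it to its locked stop, again at about 11 N. The fingers stayed away from the wheel throughout.

In the last pictures the lever leans back, the paddle is out and the arm is clear. The bottles, flask, beaker and burette stand look upright and unmoved.

- **Slide position:** my first fit put it at −5 mm, while a later wrist picture gave about −1.5 mm. I squeezed centred on the slide's middle, so the grinder should have ended near 0. I did not measure it again afterwards, but both readings are well inside the 16 mm limit.
- **Not measured:** the bystander positions were only compared by eye.

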